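Find the sticking dosing cartridge and work it out of its block

ROBOT

A 7-joint arm with a two-finger parallel gripper is mounted at the origin on the work surface. World frame = base frame: x ahead of the robot, y to its left, z up, the work surface at z = 0. Lengths are in mm, angles in rad, forces in N, time in s.
With the tool pointing down it reaches from about 375 to 925 mm from the base axis. Payload 3.1 kg.
Tool frame: the origin (TCP) lies at the very end of the fingers, on their centre line; the grasp point (between the pads) lies 19 mm behind it; z points along the fingers, y is the direction in which the jaws open and shut (so a half turn about z gives the same grasp; the last joint's range is limited). The gripper opens to 85 mm and grips with 20 to 120 N. Pads are 22 mm wide; open, the fingers measure 114 mm over their backs; the gripper's body (76 mm by 85 mm) begins 54 mm behind the grasp point. The pads swing forward as they close: fully open they stand 13 mm farther back than shut.
Start: joints at [-1.434, 0.383, 0.044, 1.598, -0.018, 1.161, -0.05], TCP at [151.197, 632.172, 199.169] pointing down, gripper open.
Joint ranges: [-2.61, 2.61], [-0.41, 2.15], [-1.48, 1.57], [0, 2.5], [-1.57, 4.71], [0.05, 1.97], [-2.85, 2.85]. Speed limits (rad/s): [2.79, 2.79, 3.14, 3.14, 3.14, 3.14, 3.14].

INTERFACE

Orientations are given as a unit quaternion [x, y, z, w].
In Python, from plant import readout, cams, order gives the robot as it stands.
- The arm moves only by the tool send_rows, never from a script. Its argument "plan" is text: rows parted by semicolons, each of 4 numbers parted by spaces: the shift along the tool's x, y, z in cm, then the turn about the tool's z in rad. In form: tx ty tz twist; .... A call has 1 to 8 rows; each row shifts and turns the commanded pose from where the row before left it, along the tool's axes as they then stand; what a row does not reach is not made up. A row lasts 1/8 s, in which the tool goes at most 62.5 mm and 10.7 degrees, less where a joint would pass 70% of its speed; a pose out of reach is approached as far as the arm can. A call with a gripper value outside its range is refused whole. "hand" is the closure, from -1 (fully open) to 1 (shut), so that 0 is half open, set as the call begins (left out, the last holds). The fingers move at their own pace and stop on an object; "grip_force" is the grip in N (left out, the last holds). Time passes only in rows, so rows that do not move let the fingers close. It gives the time, the measured TCP pose, the force and the opening at its end, in the units of the state.
- readout.get_obs(): the state, without advancing time (a new reading comes with each control period).
- cams.snapshot(name): name is "scene" or "top" or "wrist"; returns a dict with "color" (400x640x3 uint8, red, green, blue), "intrinsics" (3x3 intrinsics, pixels), "k1" (the pictures are not rectified: a ray, as slopes to the right and down, at radius r is drawn at 1 + k1 r^2 times it, then the intrinsics apply), "view" (4x4, takes a point from world to camera coordinates). Camera axes: x right, y down, z forward; pixel columns grow to the right and rows downward; lengths in mm; the calibration is good to about 2 mm. A picture is of the moment at which its call begins. There is no depth.
- order.close_job(): hands the job in, once; it reports no verdict.
The state is a dict: "clock": time; "qpos": joint angles; "joint_vel": joint speeds; "joint_efforts": joint torques, N m; "position": TCP position; "tcp_rot": TCP orientation; "ft_force": force on the tool from outside, world axes, zero at the start; "ft_torque": the same for the moment, N m; "finger_gap": opening from 0.0 (shut) to 1.0 (fully open).
Only numpy, scipy, OpenCV 4.12 (cv2) and the standard library are available. Lean on these libraries where they do the work, as an engineer would, in place of code of your own. Each camera call takes 0.05 s, during which the arm holds its last target.

TASK

Test the three dosing cartridges in the metal block by pushing each plunger down as far as it will go: two run through their full stroke and one sticks part-way. That one is also seized in its socket: work it out by twisting it back and forth while pulling gently (a straight pull would only haul the whole block up out of its dock; don't let the block come up by a centimetre), and put it in the red reject tray. Leave the two good cartridges seated in the block with their plungers down, the block fully home, and everything else on the bench where it is.

Things in the scene. Friction and masses are not known exactly. Their poses are not given: they have to be found in the camera images.
- block_top (a point): Aluminium block, 70 x 198 mm, 50 mm high, in a white open-topped dock (100 x 232 mm, walls 44 mm high) that is fixed at the left or right of the bench. This point: centre of the block's top face, 60 mm above the bench when the block is home. x across the block, y along the row of three sockets (at y = -70, 0, +70 mm), z up.
- block (a joint): How far the block has ridden up out of its dock (m): 0 fully home, limit 0.03. It cannot turn. Weight and a weak spring hold it down with about 17 N, plus 0.25 N per mm: a stronger pull on a seized cartridge lifts the whole block. It goes back down by itself when the pull is taken off, or as a cartridge slips upward in it.
- plunger_1 (a joint): Stroke of cartridge 1's plunger (m): 0 fully up, grows as it is pushed down; it starts between 0 and 0.004 and stays where it is left (no spring). A good plunger needs 3 to 5 N and ends at 0.018; a sticking one stops dead short of 0.010.
- plunger_2 (a joint): The same for cartridge 2.
- plunger_3 (a joint): The same for cartridge 3.
- cart_1_mid (a point): Dosing cartridge 1 of three alike, upright in the sockets in any order, 90 g; any may be the sticking one. Point: centre of its blue and white collar, 24 mm wide (x, to grasp) by 30 mm (y), 34 mm high, standing on the block's top; axes along the block's within 0.06 rad. Above it the grey plunger disc, 22 mm across, its top 40 mm above this point less the stroke. Lowest point (nozzle) 53 mm below this point.
- cart_2_mid (a point): Dosing cartridge 2, the same as cartridge 1. Of all three: below the collar a stem 18 mm across and 18 mm long is seized in the socket, then a loose nozzle 12 mm across. A straight pull of 20 N does not shift it; turning takes some tenths of a N m. Turned either way under a pull, it creeps up about 4 mm per rad. Loose once risen 13 mm, clear of the socket at 37 mm.
- cart_3_mid (a point): Dosing cartridge 3, the same as cartridge 1.
- tray_in (a point): Red open reject tray, 180 x 160 mm outside (x, y), 30 mm high, walls 4 mm, fixed on the bench. This point: centre of its inner floor, about 4 mm above the bench; axes along the tray's sides, z up.
- carton_a: White carton with a green band, 50 x 75 x 90 mm high, standing behind the dock (on its far side from the robot). A bystander, to be left alone. Origin at the centre of its underside.
- carton_b: White carton with a blue band, 60 x 80 x 110 mm, at the left side of the bench. A bystander, to be left alone. Origin at the centre of its underside.
- tip_box: Blue box with clear lid, 75 x 110 x 67 mm, behind the tray. A bystander, to be left alone. Origin at the centre of its underside.
- amber: Amber jar, 48 mm across, 90 mm high, behind the tray. A bystander, to be left alone. Origin at the centre of its underside.
- wash: White wash bottle, 66 mm across, 150 mm high, at the right side. A bystander, to be left alone. Origin at the centre of its underside.
- pipette: White and grey hand pipette lying on the bench in front of the robot, about 210 mm long and 20 mm high. A bystander, to be left alone. Origin at the centre of its underside.
Things that resemble listed ones, but are neither listed nor needed, are in the scene too. What is shaped like the part that bears plunger_1 but orange or turquoise is not meant. What is shaped like the part that bears plunger_2 but turquoise is not meant.

How it is judged:
By the outcome, as a careful person would: the job done as asked, in the order asked, and still so for the second after the job is handed in, with the robot touching nothing.
It also fails if it takes over 64 s, if anything falls off the work surface, if the arm or the gripper's body presses on something with over 40 N, if the wrist force passes 120 N, or if a joint passes its speed limit or range.

## Working session

There is one attempt and no reset: what is moved stays moved. The work goes in short steps, Python scripts to look and compute and a tool call to move; the robot and the scene stay as the last step left them, time stands still between calls to the robot, and variables do not carry over. Pictures are saved under pics/ and viewed, and the job is handed in when it is done.

Besides the shell and the picture viewer there is one more tool, called after ">>>" in YAML: its name, and indented under it one key for each argument. send_rows: Moves the arm, as the interface text tells. Its arguments: {"type":"object","properties":{"plan":{"type":"string"},"hand":{"type":"number"},"grip_force":{"type":"number"}},"required":["plan"]}

```bash
ls; mkdir -p pics
python3 - <<'E'
from plant import readout,cams
import cv2
o=readout.get_obs()
for k,v in o.items(): print(k,v)
for n in("scene","top","wrist"):
    s=cams.snapshot(n); cv2.imwrite(f"pics/{n}0.png",s["color"][:,:,::-1]); print(n,s["intrinsics"],s["k1"],s["view"])
E
```

```text
pics
clock 0.0
qpos [-1.43380776  0.38388002  0.04383063  1.5995901  -0.0179068   1.16121961
 -0.04987881]
joint_vel [ 0.00021555 -0.00082119  0.00093386  0.00173396  0.00075558  0.00116803
  0.00020619]
joint_efforts [-9.92221499e-05 -4.33454168e+01  1.02440961e+00 -2.49519718e+01
  1.05614922e-02  1.12085551e-02 -2.01464701e-06]
position [150.97799623 631.14649329 197.75069879]
tcp_rot [ 1.17074544e-01  9.93122209e-01 -1.34938759e-03 -8.88003292e-05]
ft_force [0.00901659 0.00476262 0.23436159]
ft_torque [-0.01219735 -0.04048362  0.02014815]
finger_gap 0.998648298056384
scene [[448.88436598   0.         319.06789739]
 [  0.         448.88436598 205.15051322]
 [  0.           0.           1.        ]] -0.10923140964648578 [[ 8.20049290e-01  5.72207547e-01 -9.88357613e-03 -4.48148214e+02]
 [ 3.99005727e-01 -5.84038030e-01 -7.06890380e-01 -1.48920768e+02]
 [-4.10260395e-01  5.75741351e-01 -7.07254060e-01  1.52015171e+03]
 [ 0.00000000e+00  0.00000000e+00  0.00000000e+00  1.00000000e+00]]
top [[430.68953494   0.         322.35013318]
 [  0.         430.68953494 196.09656576]
 [  0.           0.           1.        ]] 0.040839063447609625 [[-1.35198269e-02 -9.99767921e-01 -1.67725246e-02  1.95934222e+01]
 [-9.81041493e-01  1.65060091e-02 -1.93093605e-01  5.62067053e+02]
 [ 1.93325639e-01  1.38439504e-02 -9.81036973e-01  1.53703406e+03]
 [ 0.00000000e+00  0.00000000e+00  0.00000000e+00  1.00000000e+00]]
wrist [[314.63405593   0.         316.28260096]
 [  0.         314.63405593 202.2451832 ]
 [  0.           0.           1.        ]] 0.014806178182283256 [[ 2.33328983e-01  9.72395397e-01 -2.18580408e-03 -6.48100500e+02]
 [ 9.39501490e-01 -2.24855125e-01  2.58412698e-01 -3.31348433e+01]
 [ 2.50787829e-01 -6.23487384e-02 -9.66032142e-01  3.77967973e+02]
 [ 0.00000000e+00  0.00000000e+00  0.00000000e+00  1.00000000e+00]]
```

View pics/scene0.png

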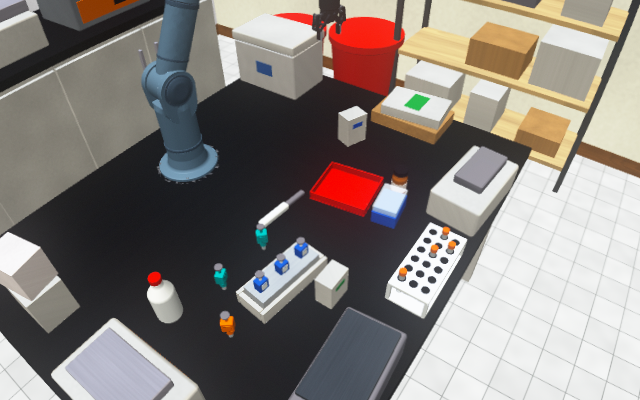

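View pics/top0.png

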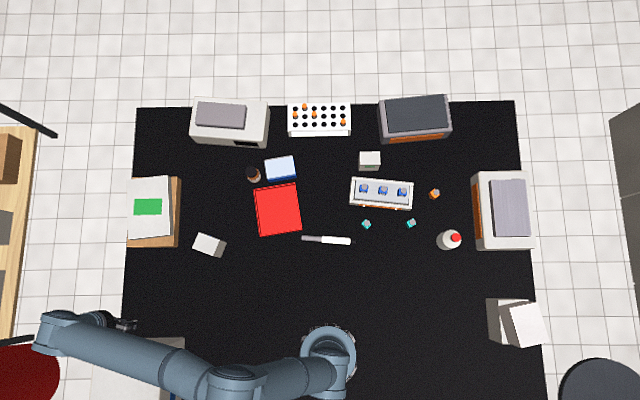

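View pics/wrist0.png

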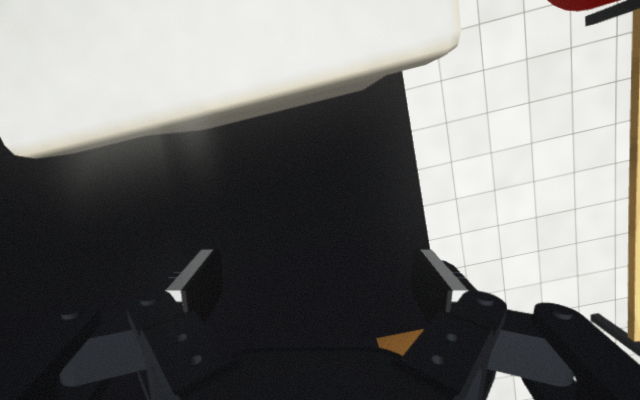

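```bash
cat > h.py <<'E'
import numpy as np,cv2
from plant import readout,cams
def snap(n,f=None):
    s=cams.snapshot(n)
    s["img"]=np.ascontiguousarray(s["color"][:,:,::-1])
    if f: cv2.imwrite(f"pics/{f}.png",s["img"])
    return s
def ray(s,p):
    D=np.array([s["k1"],0,0,0.])
    q=cv2.undistortPoints(np.array(p,float).reshape(-1,1,2),s["intrinsics"],D)[:,0]
    V=np.array(s["view"]);R=V[:3,:3];t=V[:3,3]
    d=np.c_[q,np.ones(len(q))]@R
    return -R.T@t,d
def onz(s,p,z):
    c,d=ray(s,p); return c+d*((z-c[2])/d[:,2])[:,None]
def proj(s,X):
    V=np.array(s["view"]);D=np.array([s["k1"],0,0,0.])
    return cv2.projectPoints(np.array(X,float).reshape(-1,3),cv2.Rodrigues(V[:3,:3])[0],V[:3,3],s["intrinsics"],D)[0][:,0]
def tri(sa,pa,sb,pb):
    a,da=ray(sa,[pa]);b,db=ray(sb,[pb]);da=da[0]/np.linalg.norm(da);db=db[0]/np.linalg.norm(db)
    A=np.c_[da,-db];k=np.linalg.lstsq(A,b-a,rcond=None)[0]
    P=a+da*k[0];Q=b+db*k[1];return (P+Q)/2,np.linalg.norm(P-Q)
def blobs(m,amin):
    n,l,st,c=cv2.connectedComponentsWithStats(m.astype(np.uint8))
    return [(c[i],st[i]) for i in range(1,n) if st[i][4]>=amin],l
def hsv(s): return cv2.cvtColor(s["img"],cv2.COLOR_BGR2HSV)
E
python3 - <<'E'
from h import *
for n in("scene","top"):
    s=snap(n);h=hsv(s)
    m=(h[...,0]>105)&(h[...,0]<125)&(h[...,1]>150)&(h[...,2]>70)
    print(n)
    for c,st in blobs(m,15)[0]: print("blue",c.round(1),st,onz(s,[c],77)[0].round(0))
    m=((h[...,0]<4)|(h[...,0]>176))&(h[...,1]>200)&(h[...,2]>120)
    for c,st in blobs(m,400)[0]: print("red",c.round(1),st,onz(s,[c],10)[0].round(0))
    crop=s["img"][140:260,180:480] if n=="top" else s["img"][180:340,180:440]
    cv2.imwrite(f"pics/{n}c.png",cv2.resize(crop,None,fx=2.6,fy=2.6,interpolation=cv2.INTER_CUBIC))
E
```

```text
scene
blue [264.9  69.7] [258  65  14  11  97] [-95. 534.  77.]
blue [357.5 124.6] [354 122   8   6  25] [421. 412.  77.]
blue [386.7 217.1] [371 196  36  33 335] [714.  84.  77.]
blue [299.6 249.4] [295 243  12  15 100] [ 585. -141.   77.]
blue [279.9 265.7] [275 259  13  16 101] [ 576. -211.   77.]
blue [259.3 283.2] [253 276  15  17 121] [ 568. -280.   77.]
red [364.1  52.3] [ 329   17   75   78 4013] [  94. 1015.   10.]
red [346.3 188. ] [ 310  161   74   56 2539] [523. 182.  10.]
top
blue [282.4 178.3] [268 175  29   8  87] [627. 157.  77.]
blue [362.7 188.7] [359 185   9   7  24] [ 583. -137.   77.]
blue [381.3 190.9] [378 187   9   7  23] [ 574. -204.   77.]
blue [400.9 192.7] [398 189   9   7  26] [ 566. -275.   77.]
blue [172. 397.] [170 394   5   6  20] [-112.  518.   77.]
```

View pics/topc.png

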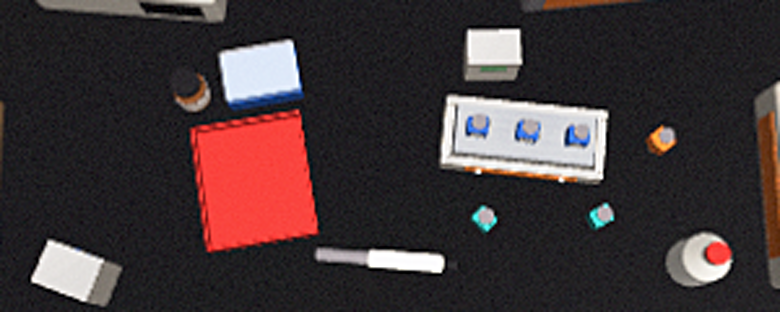

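View pics/scenec.png

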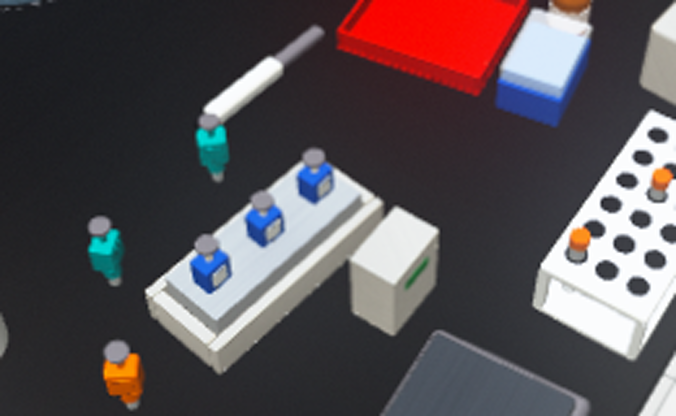

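>>> send_rows:
  plan: "0 0 -3;-3 -3.5 -1;-3 -3.5 -1;-3 -3.5 0;-3 -3.5 0;-3 -3.5 0;-3 -3.5 0;-3 -3.5 0"

```text
schema error: expected 4 numbers
```

>>> send_rows:
  plan: "0 0 -3 0;-3 -3.5 -1 0;-3 -3.5 -1 0;-3 -3.5 0 0;-3 -3.5 0 0;-3 -3.5 0 0;-3 -3.5 0 0;-3 -3.5 0 0"
  hand: 1
  grip_force: 30

```text
clock: 1.25
position: [299.1, 343.5, 249.2]
tcp_rot: [0.117, 0.993, 0.0, 0.0]
ft_force: [1.1, 0.3, -0.2]
finger_gap: -0.0
```

>>> send_rows:
  plan: "-3.2 -3.8 0 0;-3.2 -3.8 0 0;-3.2 -3.8 0 0;-3.2 -3.8 0 0;-3.2 -3.8 0 0;-3.2 -3.8 0 0;-3.2 -3.8 0 0;-3.2 -3.8 0 0"

```text
clock: 2.25
position: [477.2, -11.6, 249.4]
tcp_rot: [0.117, 0.993, 0.001, 0.0]
ft_force: [0.3, 0.5, -1.1]
finger_gap: 0.0
```

>>> send_rows:
  plan: "-3.2 -3.8 0 0;-3.2 -3.8 0 0;-3.2 -3.8 0 0;-3.2 -3.8 0 0;-2 -1.5 0 0"

```text
clock: 2.88
position: [581.7, -210.8, 249.1]
tcp_rot: [0.119, 0.993, -0.001, -0.0]
ft_force: [0.6, -0.1, 0.1]
finger_gap: 0.0
```

>>> send_rows:
  plan: "0 0 0 0.18;0 0 0 0.18;0 0 0 0.18;0 0 0 0.18;0 0 0 0.18;0 0 0 0.18;0 0 0 0.18;0 0 0 0.18"

```text
clock: 3.88
position: [581.8, -206.6, 249.0]
tcp_rot: [0.745, 0.667, 0.0, -0.0]
ft_force: [-0.2, -0.3, 0.2]
finger_gap: -0.0
```

Run:
```python
from h import *
o=readout.get_obs()
for k in('clock','qpos','position','tcp_rot'): print(k,o[k])
s=snap("wrist","w1");print(s["view"])
s=snap("top","t1");s=snap("scene","s1")
```

```text
clock 3.875
qpos [-0.60062017  0.52501614  1.20483888  1.6616094  -0.50590342  1.31125597
  0.58548245]
position [ 581.84630539 -206.55479009  248.97683081]
tcp_rot [ 7.44655819e-01  6.67448597e-01  1.19453791e-04 -2.57702286e-04]
[[ 9.93957314e-01 -1.09767170e-01 -1.60994550e-04 -6.00880805e+02]
 [-1.06022934e-01 -9.60430481e-01  2.57550828e-01 -1.83300946e+02]
 [-2.84252495e-02 -2.55977460e-01 -9.66264739e-01  3.89426470e+02]
 [ 0.00000000e+00  0.00000000e+00  0.00000000e+00  1.00000000e+00]]
```

View pics/w1.png

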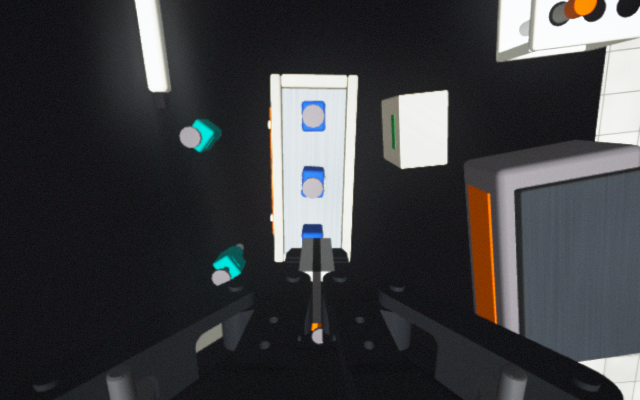

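Run:
```python
from h import *
s=snap("wrist")
im=s["img"];h=hsv(s)
cv2.imwrite("pics/w1c.png",cv2.resize(im[70:270,240:380],None,fx=3,fy=3,interpolation=cv2.INTER_CUBIC)[:600])
print(im[116,313],im[187,312],im[150,313],im[104,305])
v=im[...,2].astype(int)
m=(np.abs(im.astype(int)-im[116,313].astype(int)).max(-1)<25)
roi=np.zeros_like(m);roi[80:240,285:345]=1
for c,st in blobs(m&roi,80)[0]: print(c.round(1),st,onz(s,[c],115)[0].round(1))
m=(h[...,0]>105)&(h[...,0]<125)&(h[...,1]>150)&(h[...,2]>70)
for c,st in blobs(m&roi,30)[0]: print('blue',c.round(1),st)
```

```text
[199 194 198] [200 194 201] [234 230 225] [247 139  50]
[313.2 115.3] [302 105  23  22 371] [ 585.6 -139.5  115. ]
[312.  187.9] [301 178  22  21 321] [ 577.1 -209.   115. ]
blue [313.5 103.5] [303 101  22   9 106]
blue [313.7 127.3] [303 121  22  10 107]
blue [313.  172.9] [302 167  22  16 231]
blue [311.6 231.4] [302 225  20  14 251]
```

View pics/w1c.png

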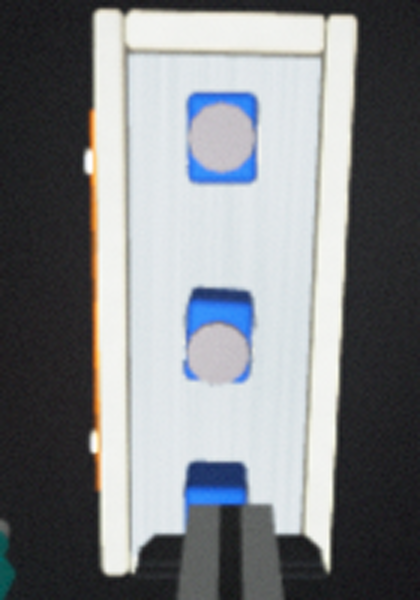

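>>> send_rows:
  plan: "-0.3 -0.45 3 0;0 0 3 0;0 0 3 0;0 0 2 0;0 0 1 0;0 0 0 0;0 0 0 0"

```text
clock: 4.95
position: [577.9, -210.1, 130.3]
tcp_rot: [0.743, 0.67, 0.0, 0.001]
ft_force: [1.1, -0.6, 0.2]
finger_gap: -0.001
```

>>> send_rows:
  plan: "0 0 0.8 0;0 0 0.4 0;0 0 0.2 0;0 0 0.2 0;0 0 0.2 0;0 0 0.2 0;0 0 0 0"

```text
clock: 5.82
position: [576.9, -209.5, 109.0]
tcp_rot: [0.743, 0.669, -0.0, -0.0]
ft_force: [0.4, 1.5, -0.1]
finger_gap: -0.001
```

>>> send_rows:
  plan: "0 0 0.2 0;0 0 0.2 0;0 0 0.2 0"

```text
clock: 6.2
position: [577.0, -209.5, 103.0]
tcp_rot: [0.743, 0.669, -0.0, -0.0]
ft_force: [-0.4, -1.3, 0.4]
finger_gap: -0.004
```

>>> send_rows:
  plan: "0 0 0.2 0;0 0 0 0"

```text
clock: 6.45
position: [576.9, -209.4, 100.9]
tcp_rot: [0.743, 0.669, -0.0, -0.0]
ft_force: [0.1, 0.9, -0.1]
finger_gap: -0.002
```

Run:
```python
from h import *
s=snap("scene");a=cv2.resize(s["img"][190:330,210:380],None,fx=3.5,fy=3.5,interpolation=cv2.INTER_CUBIC)
cv2.imwrite("pics/s2.png",a)
s=snap("wrist","w2")
o=readout.get_obs();print(o['ft_force'],o['joint_efforts'])
```

```text
[-1.07926769 -0.08997454  0.11360518] [-9.98892268e-03 -3.55610526e+01  1.45434201e+01 -1.89668477e+01
  1.01272677e-02  5.51382807e-03  2.32005132e-04]
```

View pics/s2.png

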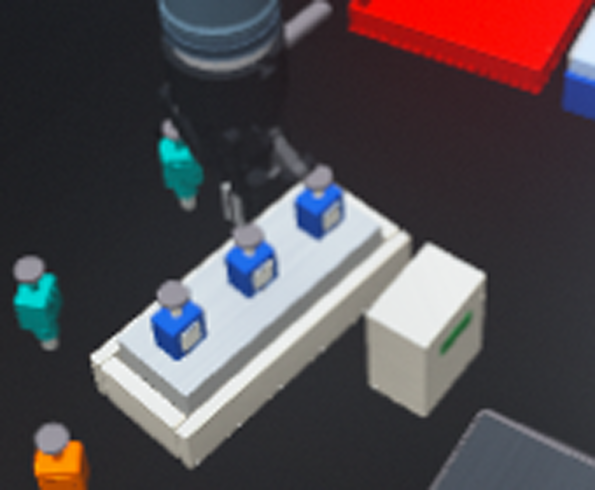

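View pics/w2.png

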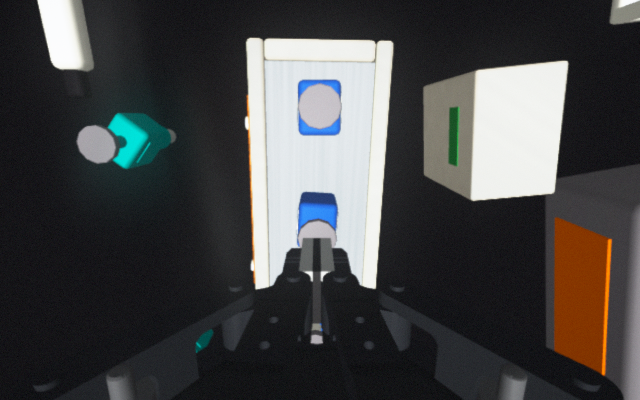

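Run:
```python
from h import *
p=readout.get_obs()['position']
for n in("scene","wrist","top"):
    s=snap(n); pts=[p,p+[0,0,20],[577.1,-209,115],[577.1,-209,100],[585.6,-139.5,115],[568.6,-278.5,115],[577.1,-209,77]]
    q=proj(s,pts); print(n,q.round(1).tolist())
    im=s["img"].copy()
    for i,c in enumerate(q): cv2.circle(im,tuple((c*1).round().astype(int)),0,[(0,0,255),(0,255,255),(0,255,0),(255,0,255),(255,255,0),(255,255,0),(0,128,255)][i],-1)
    if n=="scene": im=im[220:310,230:330]
    elif n=="wrist": im=im[60:340,220:420]
    else: im=im[170:220,330:430]
    cv2.imwrite(f"pics/{n}3.png",cv2.resize(im,None,fx=600/im.shape[0],fy=600/im.shape[0],interpolation=cv2.INTER_NEAREST))
```

```text
scene [[279.7, 259.4], [279.1, 254.2], [279.5, 255.7], [279.9, 259.6], [299.5, 239.2], [258.2, 273.3], [280.6, 265.3]]
wrist [[316.4, 231.9], [316.4, 245.2], [316.4, 239.8], [316.4, 230.3], [318.8, 105.6], [314.4, 348.8], [316.4, 218.4]]
top [[383.6, 188.6], [384.3, 187.4], [383.9, 187.7], [383.4, 188.6], [364.2, 185.7], [403.6, 189.7], [382.6, 189.9]]
```

View pics/scene3.png

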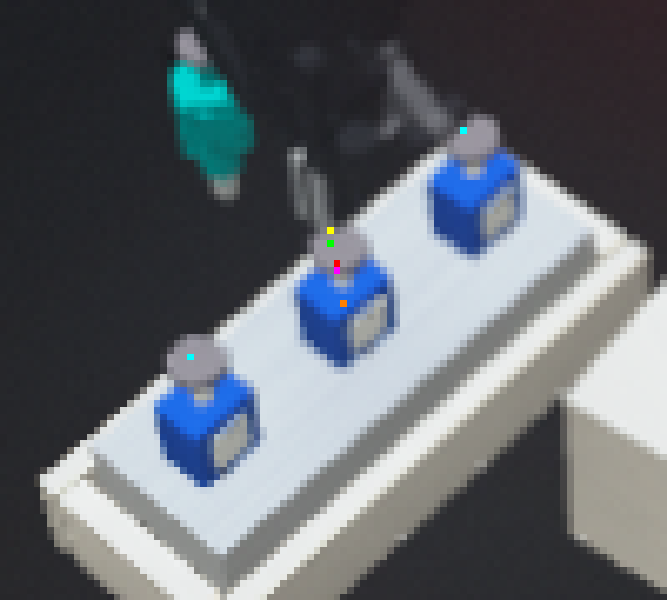

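View pics/wrist3.png

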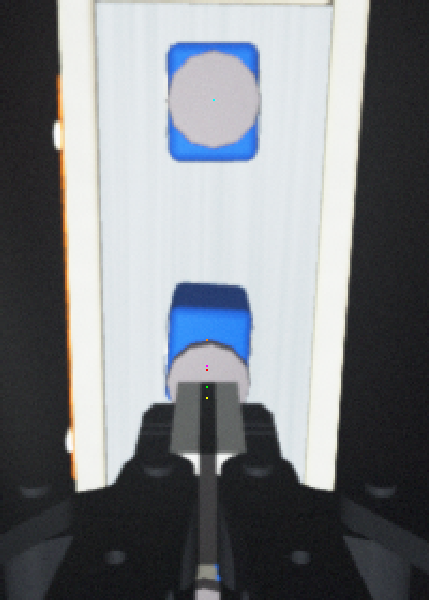

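Run:
```python
from h import *
o=readout.get_obs();p=o['position'];print(p,o['ft_force'])
s=snap("wrist");V=np.array(s["view"])
tx=np.array([.11,.994,0])
for x in(-11,0,11):
  for z in(0,13,20,30,40):
    X=p+tx*x+[0,0,z]; print(x,z,(V[:3,:3]@X+V[:3,3]).round(0),proj(s,[X])[0].round(0))
print('disc front edge')
for z in(117,113,109,105,101): print(z,proj(s,[[577.1+11*.12,-209+11*.993,z],[577.1-11*.993,-209+11*.12,z],[577.1+11*.993,-209-11*.12,z]]).round(1).tolist())
sc=snap("scene");print(-np.array(sc["view"])[:3,:3].T@np.array(sc["view"])[:3,3])
```

```text
[ 577.06532851 -209.58554647  101.26729122] [ 0.12600088 -0.2329993  -0.71160469]
-11 0 [  0.  28. 188.] [316. 249.]
-11 13 [  0.  31. 175.] [316. 259.]
-11 20 [  0.  33. 169.] [316. 264.]
-11 30 [  0.  36. 159.] [316. 273.]
-11 40 [  0.  38. 149.] [316. 283.]
0 0 [  0.  18. 185.] [316. 232.]
0 13 [  0.  21. 173.] [316. 240.]
0 20 [  0.  23. 166.] [316. 245.]
0 30 [  0.  25. 156.] [316. 253.]
0 40 [  0.  28. 147.] [316. 262.]
11 0 [  0.   7. 182.] [316. 214.]
11 13 [  0.  10. 170.] [317. 221.]
11 20 [  0.  12. 163.] [317. 226.]
11 30 [  0.  15. 153.] [317. 232.]
11 40 [  0.  17. 144.] [317. 240.]
disc front edge
117 [[316.7, 221.8], [296.0, 240.9], [336.7, 241.5]]
113 [[316.7, 219.5], [296.4, 238.2], [336.3, 238.7]]
109 [[316.7, 217.2], [296.8, 235.5], [335.8, 236.1]]
105 [[316.6, 215.1], [297.3, 233.0], [335.4, 233.6]]
101 [[316.6, 213.0], [297.7, 230.6], [335.0, 231.2]]
[1050.58190312 -705.75579751  965.43350042]
```

>>> send_rows:
  plan: "0 0 0.2 0;0 0 0.2 0"

```text
clock: 7.05
position: [577.1, -209.5, 97.0]
tcp_rot: [0.743, 0.669, 0.0, 0.0]
ft_force: [-0.0, 0.5, 0.5]
finger_gap: -0.001
```

>>> send_rows:
  plan: "0 0 0.2 0;0 0 0.2 0"

```text
clock: 7.3
position: [577.0, -209.5, 92.9]
tcp_rot: [0.743, 0.669, -0.0, -0.0]
ft_force: [1.1, 0.1, 0.9]
finger_gap: -0.0
```

Run:
```python
from h import *
s=snap("wrist");im=s["img"]
cv2.imwrite("pics/w4.png",cv2.resize(im[40:340,200:440],None,fx=2,fy=2,interpolation=cv2.INTER_CUBIC))
s=snap("scene");im=s["img"][220:310,230:330]
cv2.imwrite("pics/s4.png",cv2.resize(im,None,fx=6,fy=6,interpolation=cv2.INTER_CUBIC))
o=readout.get_obs();print(o['position'],o['ft_force'])
```

```text
[ 576.79446081 -209.40221104   92.81143937] [-1.10396514  0.49942111 -0.3630269 ]
```

View pics/w4.png

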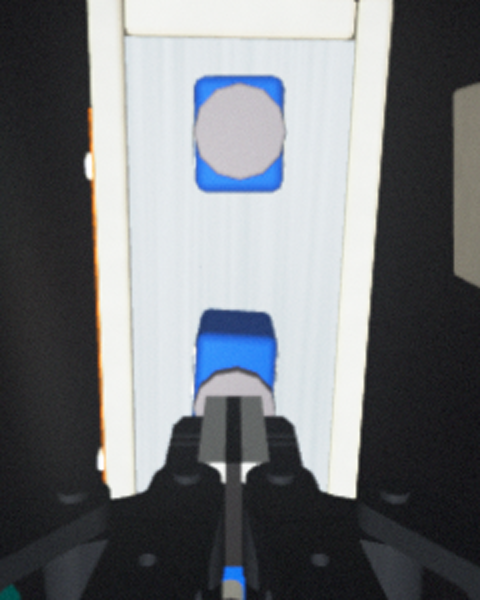

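View pics/s4.png

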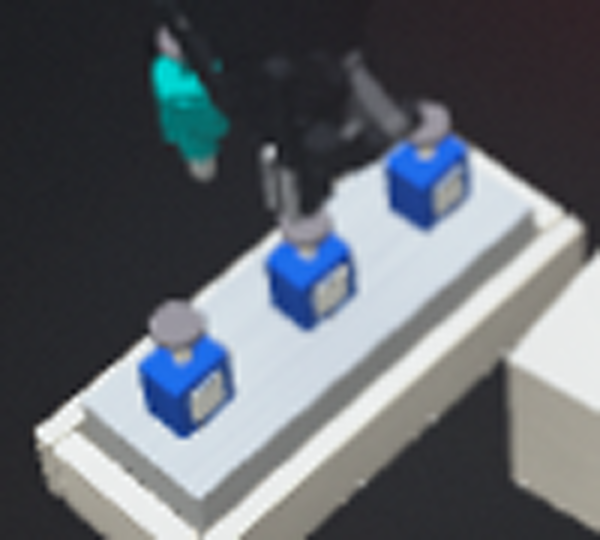

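Run:
```python
from h import *
s=snap("wrist")
for z in(117,113,109,105,101,97): print(z,proj(s,[[577.1+11*.12,-209+11*.993,z],[577.1-11*.993,-209+11*.12,z],[577.1+11*.993,-209-11*.12,z]]).round(1).tolist(), 'A',proj(s,[[585.6+11*.12,-139.5+11*.993,z],[585.6-11*.12,-139.5-11*.993,z]])[:,1].round(1))
im=s["img"]; print(im[210:245,317,:].mean(1).round(0).tolist()); print(im[236,290:345].mean(1).round(0).tolist()); print(im[70:140,319].mean(1).round(0).tolist())
```

```text
117 [[317.3, 227.4], [295.5, 247.3], [338.3, 248.0]] A [ 79.2 129.8]
113 [[317.3, 224.8], [296.0, 244.3], [337.8, 244.9]] A [ 80.2 129.5]
109 [[317.2, 222.3], [296.5, 241.4], [337.3, 242.0]] A [ 81.2 129.2]
105 [[317.2, 220.0], [296.9, 238.7], [336.9, 239.3]] A [ 82.2 129. ]
101 [[317.2, 217.7], [297.3, 236.1], [336.4, 236.6]] A [ 83.  128.7]
97 [[317.2, 215.5], [297.8, 233.5], [336.0, 234.1]] A [ 83.9 128.5]
[132.0, 142.0, 147.0, 147.0, 150.0, 147.0, 147.0, 147.0, 147.0, 146.0, 145.0, 147.0, 145.0, 125.0, 85.0, 103.0, 157.0, 192.0, 195.0, 195.0, 194.0, 194.0, 195.0, 193.0, 195.0, 197.0, 191.0, 167.0, 81.0, 43.0, 38.0, 41.0, 38.0, 35.0, 41.0]
[230.0, 231.0, 232.0, 233.0, 232.0, 232.0, 226.0, 147.0, 121.0, 133.0, 187.0, 196.0, 197.0, 195.0, 196.0, 195.0, 194.0, 195.0, 195.0, 195.0, 196.0, 197.0, 194.0, 193.0, 194.0, 192.0, 194.0, 191.0, 191.0, 194.0, 193.0, 192.0, 190.0, 192.0, 189.0, 193.0, 191.0, 190.0, 191.0, 189.0, 189.0, 188.0, 187.0, 189.0, 176.0, 142.0, 137.0, 200.0, 220.0, 224.0, 223.0, 225.0, 227.0, 227.0, 228.0]
[231.0, 231.0, 232.0, 232.0, 231.0, 231.0, 229.0, 199.0, 141.0, 123.0, 130.0, 140.0, 168.0, 191.0, 199.0, 199.0, 194.0, 196.0, 197.0, 198.0, 197.0, 197.0, 199.0, 198.0, 197.0, 199.0, 199.0, 196.0, 198.0, 199.0, 198.0, 203.0, 197.0, 198.0, 199.0, 200.0, 199.0, 202.0, 202.0, 200.0, 197.0, 200.0, 201.0, 201.0, 199.0, 201.0, 202.0, 201.0, 202.0, 203.0, 199.0, 201.0, 201.0, 201.0, 201.0, 201.0, 202.0, 200.0, 191.0, 169.0, 151.0, 149.0, 138.0, 136.0, 125.0, 128.0, 171.0, 227.0, 230.0, 231.0]
```

>>> send_rows:
  plan: "0 0 0.3 0;0 0 0.3 0"

```text
clock: 7.7
position: [577.1, -209.5, 87.0]
tcp_rot: [0.743, 0.669, 0.0, 0.0]
ft_force: [-0.5, 0.2, 0.3]
finger_gap: 0.0
```

>>> send_rows:
  plan: "0 0 0.2 0;0 0 0.2 0"

```text
clock: 7.95
position: [577.0, -209.5, 83.0]
tcp_rot: [0.743, 0.669, -0.0, -0.0]
ft_force: [0.0, 0.6, -0.3]
finger_gap: -0.004
```

>>> send_rows:
  plan: "0 0 0.2 0;0 0 0.2 0"

```text
clock: 8.2
position: [577.1, -209.7, 79.5]
tcp_rot: [0.743, 0.669, 0.0, 0.0]
ft_force: [-1.0, 0.3, 2.3]
finger_gap: 0.001
```

>>> send_rows:
  plan: "0 0 0.1 0;0 0 0.1 0"

```text
clock: 8.45
position: [577.3, -209.8, 78.0]
tcp_rot: [0.743, 0.669, 0.0, 0.0]
ft_force: [-2.1, 0.9, 8.1]
finger_gap: 0.001
```

Run:
```python
from h import *
s=snap("wrist");im=s["img"]
cv2.imwrite("pics/w5.png",cv2.resize(im[40:340,200:440],None,fx=2,fy=2,interpolation=cv2.INTER_CUBIC))
s=snap("scene");im=s["img"][220:310,230:330]
cv2.imwrite("pics/s5.png",cv2.resize(im,None,fx=6,fy=6,interpolation=cv2.INTER_CUBIC))
o=readout.get_obs();print(o['position'],o['ft_force'])
```

```text
[ 577.2941932 -209.7535711   77.9980825] [-1.18782704  0.54561324  5.40182118]
```

View pics/w5.png

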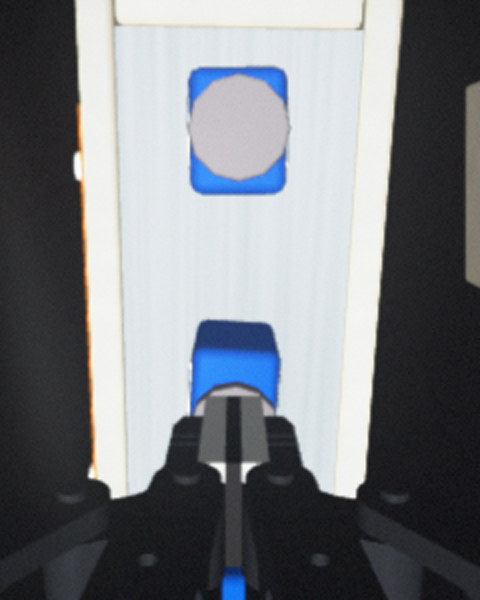

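View pics/s5.png

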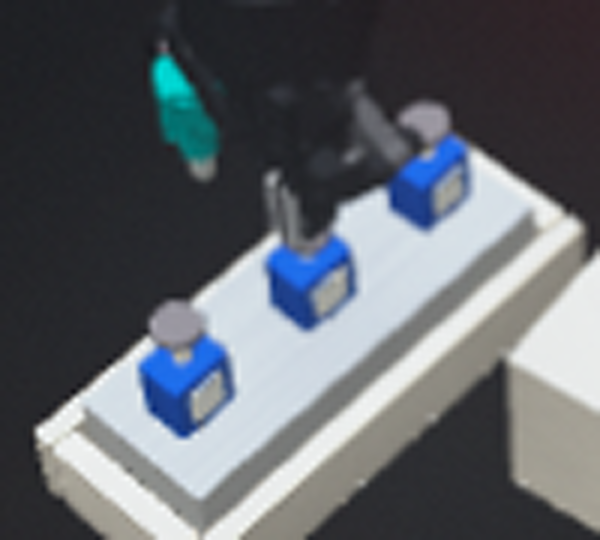

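Run:
```python
from h import *
a=cv2.imread("pics/scene0.png")[235:285,255:315];b=snap("scene")["img"][235:285,255:315]
cv2.imwrite("pics/cmp.png",cv2.resize(np.hstack([a,b]),None,fx=6,fy=6,interpolation=cv2.INTER_NEAREST))
s=snap("wrist")
for z in(117,113,109,105,101,97): print(z,proj(s,[[577.1+11*.12,-209+11*.993,z],[577.1-11*.993,-209+11*.12,z],[577.1+11*.993,-209-11*.12,z]]).round(1).tolist())
im=s["img"]; print(im[220:245,317,:].mean(1).round(0).tolist()); print(im[236,290:345].mean(1).round(0).tolist())
```

```text
117 [[316.3, 237.5], [292.4, 259.3], [339.4, 259.9]]
113 [[316.3, 234.4], [293.0, 255.7], [338.8, 256.3]]
109 [[316.3, 231.5], [293.6, 252.2], [338.3, 252.8]]
105 [[316.3, 228.7], [294.1, 249.0], [337.7, 249.6]]
101 [[316.3, 226.0], [294.7, 245.9], [337.2, 246.5]]
97 [[316.3, 223.5], [295.2, 242.9], [336.7, 243.5]]
[144.0, 145.0, 144.0, 144.0, 146.0, 144.0, 142.0, 141.0, 143.0, 140.0, 124.0, 81.0, 81.0, 126.0, 184.0, 194.0, 191.0, 167.0, 77.0, 40.0, 40.0, 37.0, 38.0, 37.0, 39.0]
[233.0, 233.0, 230.0, 228.0, 210.0, 142.0, 120.0, 126.0, 138.0, 143.0, 146.0, 136.0, 117.0, 92.0, 87.0, 117.0, 161.0, 180.0, 187.0, 190.0, 190.0, 192.0, 192.0, 192.0, 192.0, 194.0, 194.0, 191.0, 190.0, 194.0, 193.0, 191.0, 189.0, 190.0, 181.0, 174.0, 153.0, 139.0, 125.0, 101.0, 87.0, 110.0, 138.0, 139.0, 139.0, 132.0, 122.0, 112.0, 124.0, 181.0, 220.0, 223.0, 224.0, 225.0, 226.0]
```

View pics/cmp.png

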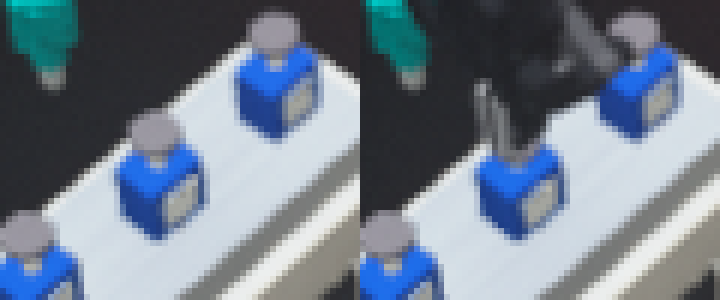

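>>> send_rows:
  plan: "0 0 0.1 0;0 0 0.1 0"

```text
clock: 8.9
position: [577.8, -210.2, 77.8]
tcp_rot: [0.743, 0.669, 0.001, 0.0]
ft_force: [-3.9, 2.1, 16.2]
finger_gap: -0.001
```

>>> send_rows:
  plan: "0 0 0.1 0;0 0 0.1 0"

```text
clock: 9.15
position: [578.2, -210.6, 77.6]
tcp_rot: [0.743, 0.669, 0.001, 0.0]
ft_force: [-6.6, 3.5, 24.1]
finger_gap: -0.0
```

>>> send_rows:
  plan: "0 0 -0.8 0;0 0 -2 0;0 0 -2.5 0;2.5 0 0 0;4.5 0 0 0;0 0 0 0"

```text
clock: 9.9
position: [586.0, -133.9, 125.8]
tcp_rot: [0.74, 0.673, 0.001, -0.001]
ft_force: [-0.3, 0.1, -0.9]
finger_gap: 0.003
```

Run:
```python
from h import *
s=snap("wrist","w6")
a=cv2.imread("pics/scene0.png")[235:300,245:320];b=snap("scene")["img"][235:300,245:320]
cv2.imwrite("pics/cmp2.png",cv2.resize(np.hstack([a,b]),None,fx=5,fy=5,interpolation=cv2.INTER_NEAREST))
```

```text
(no output)
```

View pics/cmp2.png

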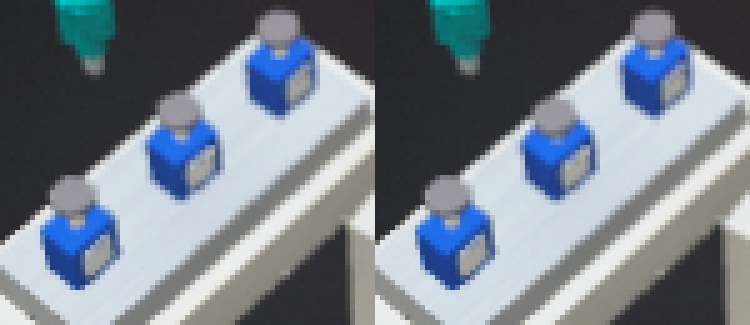

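View pics/w6.png

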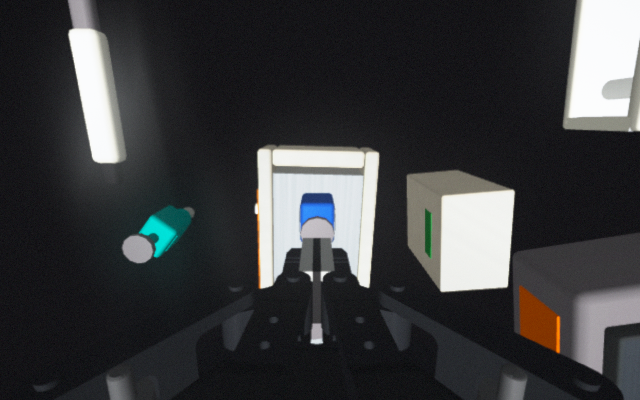

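>>> send_rows:
  plan: "-0.5 -0.05 2 0;0 0 1.5 0;0 0 0.4 0;0 0 0.2 0;0 0 0 0"

```text
clock: 10.62
position: [583.5, -145.1, 85.3]
tcp_rot: [0.743, 0.669, 0.0, 0.0]
ft_force: [0.0, 0.0, 0.0]
finger_gap: 0.001
```

>>> send_rows:
  plan: "0 0 0.2 0;0 0 0.2 0;0 0 0.2 0"

```text
clock: 11.0
position: [583.7, -144.9, 79.7]
tcp_rot: [0.743, 0.669, 0.0, 0.0]
ft_force: [0.0, 1.3, 2.1]
finger_gap: 0.0
```

>>> send_rows:
  plan: "0 0 -0.4 0;0.53 0.13 0 0;0 0 0.4 0;0 0 0.2 0;0 0 0.2 0;0 0 0.2 0"

```text
clock: 11.75
position: [585.7, -139.2, 73.2]
tcp_rot: [0.743, 0.67, 0.001, -0.0]
ft_force: [0.4, 1.4, 2.6]
finger_gap: 0.0
```

>>> send_rows:
  plan: "0 0 0.2 0;0 0 0.2 0;0 0 0.2 0"

```text
clock: 12.12
position: [585.3, -139.7, 67.1]
tcp_rot: [0.743, 0.669, 0.0, 0.0]
ft_force: [1.7, 1.2, 2.4]
finger_gap: 0.002
```

>>> send_rows:
  plan: "0 0 0.2 0;0 0 0.2 0;0 0 0.1 0"

```text
clock: 12.5
position: [586.2, -139.9, 66.5]
tcp_rot: [0.743, 0.669, 0.002, -0.001]
ft_force: [-7.1, 5.8, 28.0]
finger_gap: -0.001
```

>>> send_rows:
  plan: "0 0 -2 0;0 0 -3 0;-3.5 -0.06 0 0;-3.5 -0.06 0 0;-3.5 -0.06 0 0;-3.5 -0.06 0 0;0 0 0 0;0 0 0 0"

```text
clock: 13.5
position: [567.4, -278.5, 111.5]
tcp_rot: [0.743, 0.669, -0.0, -0.001]
ft_force: [0.6, -0.1, 1.1]
finger_gap: -0.0
```

>>> send_rows:
  plan: "0 0.1 2 0;0 0 1 0;0 0 0.3 0;0 0 0.2 0;0 0 0.2 0"

```text
clock: 14.12
position: [569.5, -278.4, 75.4]
tcp_rot: [0.743, 0.67, 0.0, -0.0]
ft_force: [-0.2, 2.6, 3.6]
finger_gap: -0.001
```

>>> send_rows:
  plan: "0 0 0.2 0;0 0 0.2 0;0 0 0.2 0"

```text
clock: 14.5
position: [569.4, -278.7, 69.2]
tcp_rot: [0.743, 0.669, 0.0, 0.0]
ft_force: [-0.0, 2.8, 2.9]
finger_gap: -0.001
```

>>> send_rows:
  plan: "0 0 0.1 0;0 0 0.1 0"

```text
clock: 14.75
position: [569.4, -278.8, 67.2]
tcp_rot: [0.743, 0.669, 0.0, 0.0]
ft_force: [0.6, 2.1, 3.0]
finger_gap: 0.003
```

>>> send_rows:
  plan: "0 0 0.2 0;0 0 0.2 0;0 0 0.1 0"

```text
clock: 15.12
position: [570.1, -279.3, 66.6]
tcp_rot: [0.743, 0.669, 0.002, -0.0]
ft_force: [-6.1, 6.4, 24.9]
finger_gap: 0.004
```

>>> send_rows:
  plan: "0 0 -2.5 0;0 0 -4 0;3.5 0 0 0;3.5 0 0 0;0 0 0 0;0 0 0 0"
  hand: -0.1

```text
clock: 15.88
position: [575.9, -210.5, 127.3]
tcp_rot: [0.743, 0.669, -0.001, 0.001]
ft_force: [-0.3, -0.6, -0.1]
finger_gap: 0.549
```

Run:
```python
from h import *
s=snap("wrist","w7");o=readout.get_obs();print(o['position'],o['finger_gap'],o['tcp_rot'],o['qpos'])
b=snap("scene")["img"][220:310,230:340]
cv2.imwrite("pics/s7.png",cv2.resize(b,None,fx=6,fy=6,interpolation=cv2.INTER_CUBIC))
```

```text
[ 575.69096009 -211.16690206  127.42517318] 0.547190533149195 [ 7.43571152e-01  6.68656042e-01 -7.21628737e-04  7.20799257e-04] [-0.5180523   0.62931863  1.08614125  1.79062684 -0.61852337  1.10947206
  0.67573303]
```

View pics/w7.png

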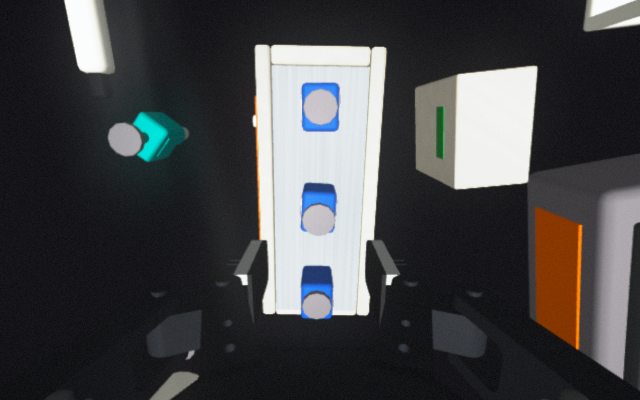

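View pics/s7.png

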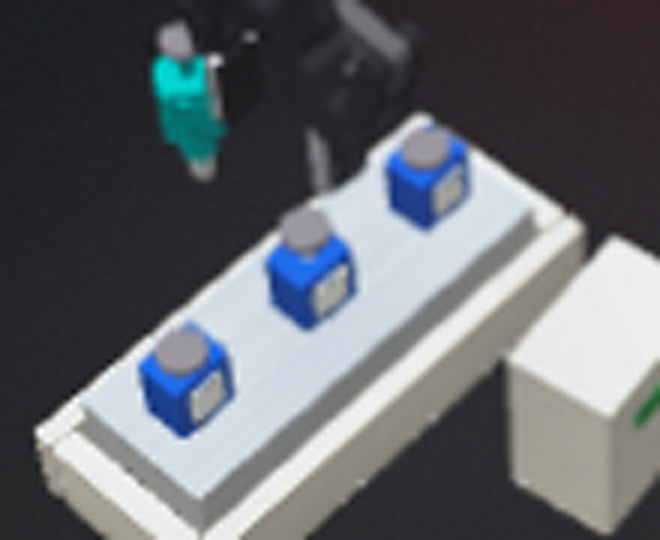

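>>> send_rows:
  plan: "0.23 0.12 2 0;0 0 2.5 0;0 0 2 0;0 0 0.5 0;0 0 0 0"

```text
clock: 16.6
position: [577.6, -207.4, 56.8]
tcp_rot: [0.743, 0.669, -0.0, -0.0]
ft_force: [1.1, -0.8, 0.1]
finger_gap: 0.551
```

Run:
```python
from h import *
s=snap("wrist","w8");o=readout.get_obs();print(o['position'],o['ft_force'])
```

```text
[ 578.16855064 -207.59537753   57.51636574] [ 0.09879075 -0.47921972 -0.63387727]
```

View pics/w8.png

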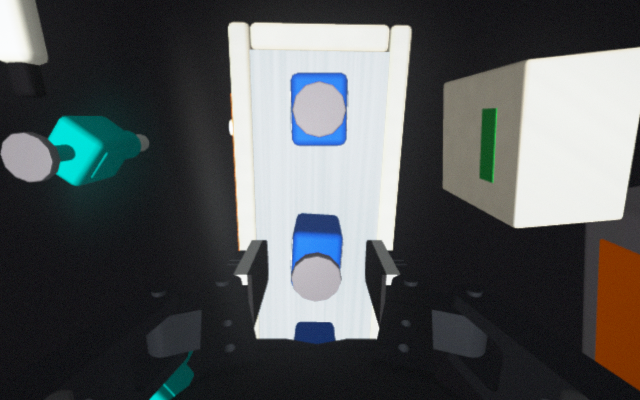

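>>> send_rows:
  plan: "-0.15 -0.1 0.7 0;0 0 0.5 0;0 0 0.3 0;0 0 0 0"

```text
clock: 17.15
position: [576.6, -208.2, 41.9]
tcp_rot: [0.743, 0.669, -0.0, -0.0]
ft_force: [-0.1, -0.0, -0.7]
finger_gap: 0.548
```

Run:
```python
from h import *
s=snap("wrist");o=readout.get_obs();print(o['position'],o['ft_force'])
cv2.imwrite("pics/w9.png",cv2.resize(s["img"][150:350,220:420],None,fx=3,fy=3,interpolation=cv2.INTER_CUBIC))
b=snap("scene")["img"][220:310,230:340]
cv2.imwrite("pics/s9.png",cv2.resize(b,None,fx=6,fy=6,interpolation=cv2.INTER_CUBIC))
```

```text
[ 576.73211711 -208.33105963   42.08166607] [ 0.52954098  0.66670346 -0.16207956]
```

View pics/w9.png

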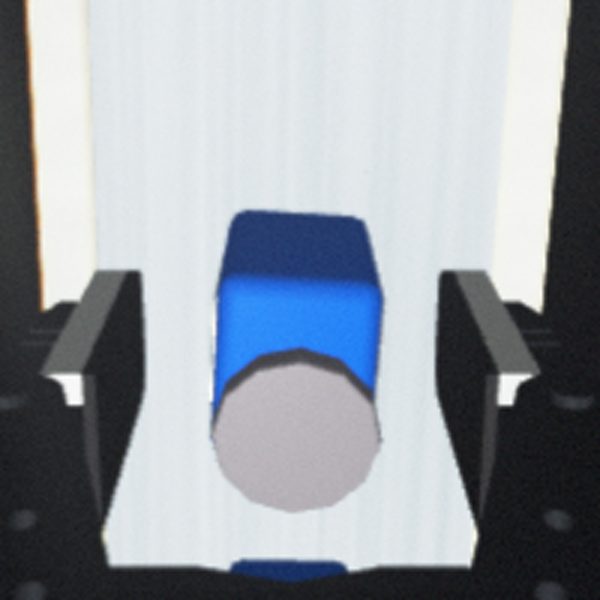

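View pics/s9.png

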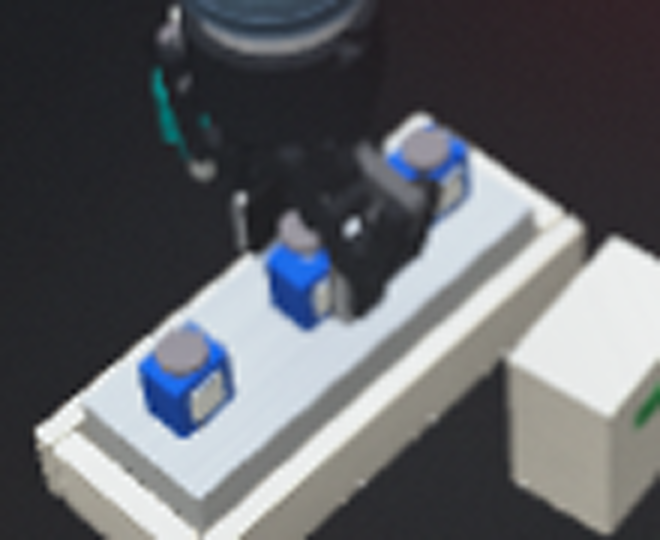

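>>> send_rows:
  plan: "-0.05 0.03 0.3 0;0 0 0.2 0;0 0 0 0"

```text
clock: 17.62
position: [576.8, -208.8, 36.9]
tcp_rot: [0.743, 0.669, -0.0, -0.0]
ft_force: [-0.2, 0.2, 0.9]
finger_gap: 0.551
```

>>> send_rows:
  plan: "0 0 0 0;0 0 0 0;0 0 0 0;0 0 0 0;0 0 0 0"
  hand: 1
  grip_force: 90

```text
clock: 18.25
position: [577.8, -209.4, 37.6]
tcp_rot: [0.743, 0.669, 0.0, 0.001]
ft_force: [1.9, -1.3, 0.8]
finger_gap: 0.262
```

Run:
```python
from h import *
s=snap("wrist");o=readout.get_obs();print(o['position'],o['ft_force'],o['ft_torque'],o['finger_gap'],o['tcp_rot'],o['qpos'])
cv2.imwrite("pics/w10.png",cv2.resize(s["img"][150:350,220:420],None,fx=3,fy=3,interpolation=cv2.INTER_CUBIC))
b=snap("scene")["img"][220:310,230:340]
cv2.imwrite("pics/s10.png",cv2.resize(b,None,fx=6,fy=6,interpolation=cv2.INTER_CUBIC))
```

```text
[ 577.80337353 -209.30827113   37.57771843] [ 2.0843514  -1.08228231  1.52424501] [-0.23256019 -0.4882172   0.04937068] 0.26574988734882826 [7.42856069e-01 6.69450548e-01 2.82701871e-04 8.62142950e-04] [-0.44179639  0.73208942  0.97039127  1.83660268 -0.728956    0.97497771
  0.7444437 ]
```

View pics/w10.png

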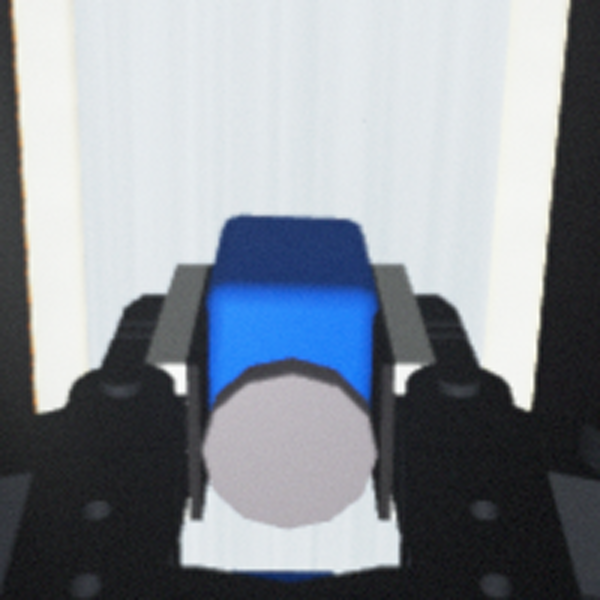

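View pics/s10.png

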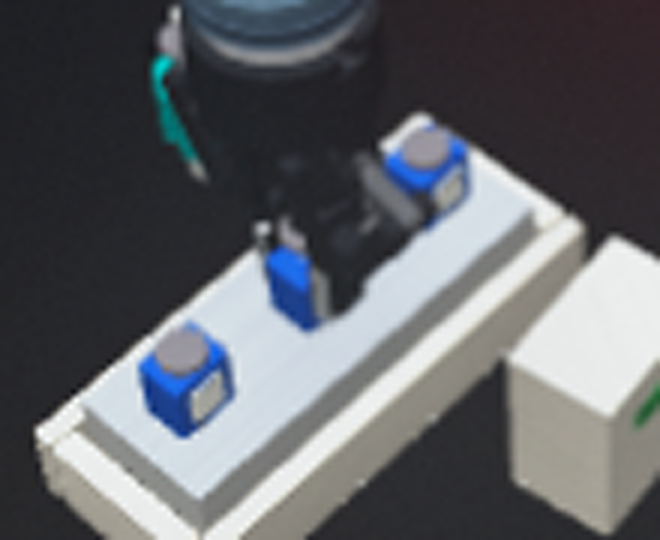

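>>> send_rows:
  plan: "0 0 -0.1 0;0 0 -0.1 0.1;0 0 0 0.15;0 0 -0.05 0.15"

```text
clock: 18.85
position: [575.5, -208.9, 38.0]
tcp_rot: [0.862, 0.507, -0.001, -0.0]
ft_force: [2.8, -5.1, -9.9]
finger_gap: 0.261
```

>>> send_rows:
  plan: "0 0 -0.03 0.15;0 0 -0.03 0.15;0 0 -0.03 0.15;0 0 0 0"

```text
clock: 19.35
position: [575.4, -210.3, 38.9]
tcp_rot: [0.953, 0.302, -0.002, 0.001]
ft_force: [2.6, -4.4, -7.0]
finger_gap: 0.262
```

Run:
```python
from h import *
s=snap("wrist");o=readout.get_obs();print(o['position'],o['ft_force'],o['ft_torque'],o['finger_gap'],o['tcp_rot'],o['qpos'])
cv2.imwrite("pics/w11.png",cv2.resize(s["img"][150:350,220:420],None,fx=3,fy=3,interpolation=cv2.INTER_CUBIC))
```

```text
[ 575.4278703  -210.25246852   38.93036564] [ 2.60821585 -3.846751   -7.64230836] [-1.01799879 -0.74672679 -0.14831864] 0.26771306522299343 [ 0.95315986  0.30246113 -0.00155917  0.00105891] [-0.53258294  0.85201866  1.13911384  1.84146131 -0.88888207  1.06962723
  0.00671956]
```

View pics/w11.png

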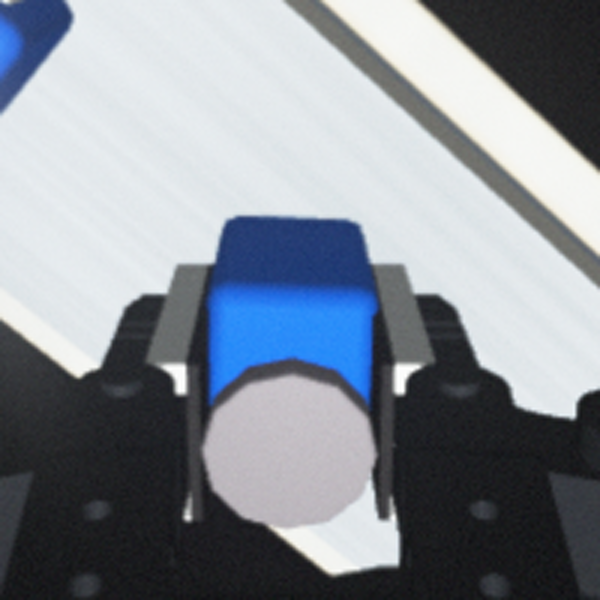

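>>> send_rows:
  plan: "0 0 -0.06 -0.15;0 0 -0.06 -0.15;0 0 -0.06 -0.15;0 0 -0.06 -0.15;0 0 -0.05 -0.15;0 0 -0.05 -0.15"

```text
clock: 20.15
position: [575.9, -206.5, 40.9]
tcp_rot: [0.724, 0.689, -0.0, -0.002]
ft_force: [4.6, -0.9, -13.9]
finger_gap: 0.261
```

>>> send_rows:
  plan: "0 0 -0.02 -0.15;0 0 -0.04 -0.15;0 0 -0.05 -0.15;0 0 -0.05 -0.15;0 0 -0.05 -0.15"

```text
clock: 20.78
position: [575.9, -206.6, 43.3]
tcp_rot: [0.421, 0.907, 0.0, -0.002]
ft_force: [5.5, -0.2, -12.1]
finger_gap: 0.265
```

Now back the other way.

>>> send_rows:
  plan: "0 0 -0.02 0.15;0 0 -0.05 0.15;0 0 -0.05 0.15;0 0 -0.06 0.15;0 0 -0.06 0.15;0 0 -0.06 0.15"

```text
clock: 21.52
position: [575.4, -209.6, 46.5]
tcp_rot: [0.777, 0.63, -0.002, 0.0]
ft_force: [4.3, -5.9, -13.5]
finger_gap: 0.261
```

>>> send_rows:
  plan: "0 0 -0.05 0.15;0 0 -0.05 0.15;0 0 -0.06 0.15;0 0 -0.06 0.15;0 0 -0.06 0.15"

```text
clock: 22.15
position: [575.7, -210.1, 49.3]
tcp_rot: [0.954, 0.301, -0.002, 0.002]
ft_force: [4.0, -6.1, -14.3]
finger_gap: 0.266
```

>>> send_rows:
  plan: "0 0 -0.02 -0.15;0 0 -0.04 -0.15;0 0 -0.05 -0.15;0 0 -0.05 -0.15;0 0 -0.05 -0.15"

```text
clock: 22.78
position: [576.2, -206.4, 51.7]
tcp_rot: [0.774, 0.634, -0.0, -0.002]
ft_force: [2.5, -1.2, -4.4]
finger_gap: 0.263
```

Run:
```python
from h import *
s=snap("wrist","w12");o=readout.get_obs();print(o['position'],o['ft_force'],o['ft_torque'],o['finger_gap'],o['tcp_rot'])
b=snap("scene")["img"][220:310,230:340]
cv2.imwrite("pics/s12.png",cv2.resize(b,None,fx=6,fy=6,interpolation=cv2.INTER_CUBIC))
```

```text
[ 576.68989408 -208.09852739   53.09352213] [ 0.97600791 -1.90875605  0.54761486] [-0.10275934 -0.16309841 -0.01074755] 0.25835793491452713 [ 7.72740723e-01  6.34721588e-01 -4.54354557e-05 -5.28422141e-04]
```

View pics/s12.png

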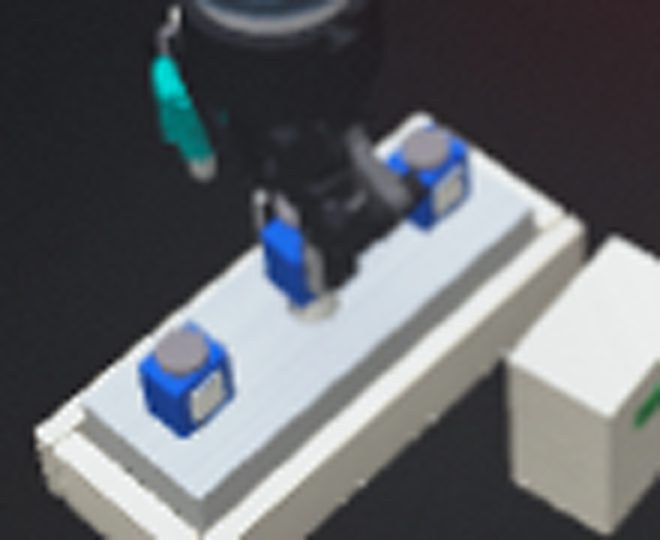

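>>> send_rows:
  plan: "0 0 -0.4 0;0 0 -0.6 0;0 0 -0.8 0;0 0 -0.8 0;0 0 -0.8 0"

```text
clock: 23.5
position: [577.0, -209.3, 89.0]
tcp_rot: [0.776, 0.631, 0.0, 0.0]
ft_force: [-0.6, 0.1, -1.4]
finger_gap: 0.263
```

>>> send_rows:
  plan: "0 0 -2 0;0 0 -2 0;0 0 -3 0;0 0 -2 0;0 0 0 0"

```text
clock: 24.12
position: [578.4, -209.8, 180.4]
tcp_rot: [0.775, 0.631, 0.001, 0.002]
ft_force: [0.3, -0.3, -1.6]
finger_gap: 0.263
```

Run:
```python
from h import *
s=snap("top","t13");o=readout.get_obs();print(o['position'],o['ft_force'],o['finger_gap'],o['tcp_rot'])
# tray corners, compare with z=30 rim
for n in("top","scene"):
    s=snap(n);h=hsv(s)
    m=((h[...,0]<6)|(h[...,0]>174))&(h[...,1]>150)&(h[...,2]>80)
    bl,l=blobs(m,400)
    for i,(c,st) in enumerate(bl):
        if 240<c[0]<380 and 150<c[1]<240:
            cs,_=cv2.findContours((l==l[int(c[1]),int(c[0])]).astype(np.uint8),cv2.RETR_EXTERNAL,cv2.CHAIN_APPROX_NONE)
            k=max(cs,key=cv2.contourArea);ap=cv2.approxPolyDP(k,4,True)[:,0];print(n,ap.tolist());print(onz(s,ap,30).round(0).tolist(),onz(s,ap,0).round(0).tolist())
b=snap("scene","s13")
```

```text
[ 577.4326529  -208.99407729  178.76105873] [-1.10548899 -0.24170329 -1.95211751] 0.26559165507684096 [7.75366359e-01 6.31511185e-01 6.17509377e-04 5.01217701e-04]
top [[294, 182], [253, 189], [259, 236], [302, 229]]
[[623.0, 118.0, 30.0], [599.0, 273.0, 30.0], [421.0, 247.0, 30.0], [444.0, 88.0, 30.0]] [[630.0, 120.0, 0.0], [605.0, 278.0, 0.0], [424.0, 252.0, 0.0], [448.0, 90.0, 0.0]]
scene [[331, 161], [309, 198], [364, 216], [383, 177]]
[[423.0, 245.0, 30.0], [466.0, 64.0, 30.0], [640.0, 92.0, 30.0], [602.0, 272.0, 30.0]] [[403.0, 276.0, -0.0], [447.0, 88.0, 0.0], [627.0, 118.0, 0.0], [588.0, 303.0, 0.0]]
```

View pics/s13.png

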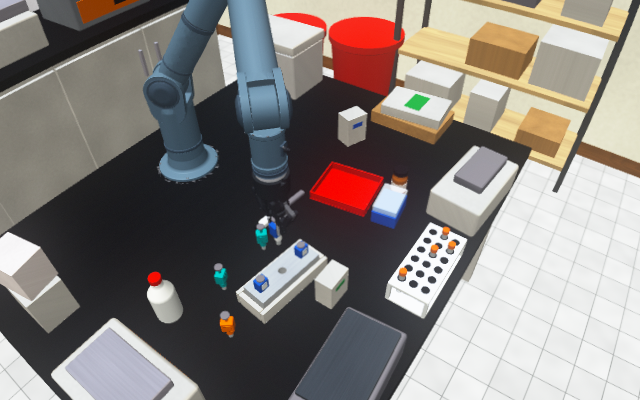

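>>> send_rows:
  plan: "2 -0.9 0 0;4 -1.8 0 0;4 -1.8 0 0;4 -1.8 0 0;4 -1.8 0 0;4 -1.8 0 0;4 -1.8 0 0;4 -1.8 0 0"

```text
clock: 25.32
position: [504.3, 113.6, 177.1]
tcp_rot: [0.775, 0.631, -0.001, -0.0]
ft_force: [0.9, 0.5, -0.4]
finger_gap: 0.263
```

>>> send_rows:
  plan: "4 -1.8 0 0;2 -0.7 0 0;0 0 0 0.17;0 0 0 0.17;0 0 0 0.17;0 0 0 0.17;0 0 0 0.17;0 0 0 0.17"

```text
clock: 26.32
position: [493.3, 174.4, 177.5]
tcp_rot: [0.986, 0.169, -0.0, 0.001]
ft_force: [0.2, 0.3, -1.7]
finger_gap: 0.258
```

Run:
```python
from h import *
o=readout.get_obs();print(o['position'],o['ft_force'],o['finger_gap'],o['tcp_rot'],o['qpos'])
b=snap("wrist","w14")
```

```text
[493.30003342 174.42612495 177.54038096] [ 0.16284137  0.32633007 -1.68927219] 0.2577084452514013 [ 9.85657996e-01  1.68753285e-01 -3.32982910e-04  7.30468318e-04] [-1.54939677  0.69811166  1.54417072  1.96300607 -0.73998249  1.25704427
 -0.96998401]
```

View pics/w14.png

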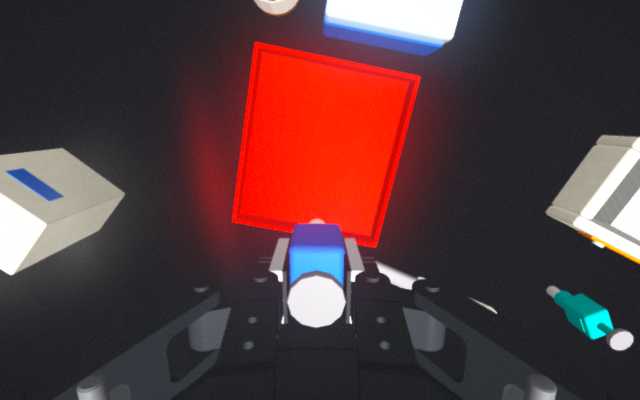

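Run:
```python
from h import *
s=snap("wrist")
c=np.array([[256,43],[419,76],[377,247],[233,221]])
P=onz(s,c,30);print(P.round(0).tolist(),P.mean(0).round(0)); print(np.degrees(np.arctan2(*(P[0]-P[3])[[1,0]])))
print(proj(s,[[493.3,174.4,164],[493.3,174.4,4]]))
```

```text
[[600.0, 270.0, 30.0], [623.0, 115.0, 30.0], [447.0, 87.0, 30.0], [424.0, 245.0, 30.0]] [524. 179.  30.]
8.291148581229608
[[315.81352648 224.86255591]
 [315.81476352 177.97920261]]
```

>>> send_rows:
  plan: "0 0 0 0.09;0 0 2 0.09;0 0 3 0;0 0 0 0"

```text
clock: 26.92
position: [491.3, 174.9, 126.1]
tcp_rot: [0.996, 0.084, -0.002, 0.001]
ft_force: [0.2, -0.2, -0.3]
finger_gap: 0.26
```

Run:
```python
from h import *
o=readout.get_obs();print(o['position'],o['ft_force'],o['tcp_rot'],o['qpos'])
```

```text
[491.32651688 174.92773862 126.06130848] [ 0.16492651 -0.18872403 -0.32054555] [ 9.96472804e-01  8.38808143e-02 -2.34615082e-03  6.75609267e-04] [-1.49984357  0.75626845  1.46538058  2.00944696 -0.82369943  1.19095253
 -1.09118754]
```

>>> send_rows:
  plan: "0 0 3 0;0 0 3 0;0 0 2.5 0;0 0 1 0;0 0 0 0"

```text
clock: 27.55
position: [493.7, 175.8, 33.5]
tcp_rot: [0.997, 0.084, 0.0, 0.0]
ft_force: [0.4, -0.2, -0.4]
finger_gap: 0.264
```

>>> send_rows:
  plan: "0 0 0.3 0;0 0 0.3 0;0 0 0 0"

```text
clock: 27.92
position: [493.3, 176.2, 27.1]
tcp_rot: [0.997, 0.083, 0.0, -0.0]
ft_force: [0.1, 0.6, -0.4]
finger_gap: 0.26
```

Run:
```python
from h import *
o=readout.get_obs();print(o['position'],o['ft_force'],o['tcp_rot'],o['qpos'])
```

```text
[493.29266305 176.15067526  27.13085242] [ 0.09300384  0.55750371 -0.38941244] [ 9.96512755e-01  8.34405038e-02  8.62239228e-05 -6.85262478e-05] [-1.38628942  0.83872628  1.26575285  2.06441209 -0.97351912  1.03153807
 -1.01296638]
```

>>> send_rows:
  plan: "0 0 0.3 0;0 0 0.3 0;0 0 0.2 0;0 0 0.1 0"
  grip_force: 20

```text
clock: 28.42
position: [493.1, 176.0, 17.7]
tcp_rot: [0.997, 0.083, -0.0, 0.0]
ft_force: [-0.3, -0.7, 1.0]
finger_gap: 0.261
```

>>> send_rows:
  plan: "0 0 0.2 0;0 0 0.1 0"

```text
clock: 28.68
position: [493.5, 176.0, 17.5]
tcp_rot: [0.997, 0.083, -0.001, -0.001]
ft_force: [-7.1, -1.2, 21.4]
finger_gap: 0.258
```

>>> send_rows:
  plan: "0.4 0 0 0;0.5 0 0 0;0.5 0 0 0;0.5 0 0 0"

```text
clock: 29.18
position: [506.1, 177.7, 16.4]
tcp_rot: [0.997, 0.083, -0.007, -0.001]
ft_force: [-16.7, -1.5, 24.5]
finger_gap: 0.261
```

Run:
```python
from h import *
o=readout.get_obs();print(o['position'],o['ft_force'],o['finger_gap'])
s=snap("wrist","w15")
b=snap("scene")["img"][120:230,260:400]
cv2.imwrite("pics/s15.png",cv2.resize(b,None,fx=5,fy=5,interpolation=cv2.INTER_CUBIC))
```

```text
[506.09156358 177.69370452  16.40628398] [-16.69982443  -1.50599225  24.5019856 ] 0.2610346242328609
```

View pics/w15.png

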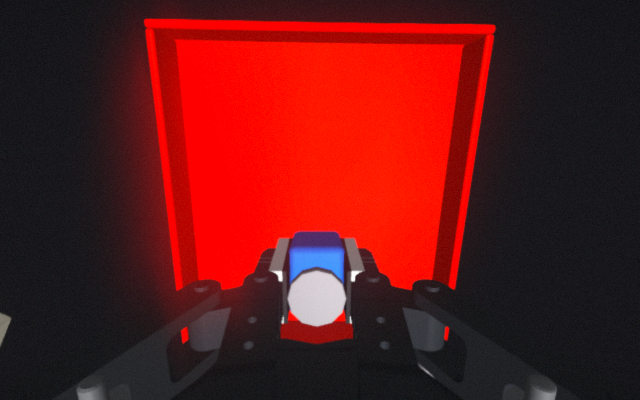

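View pics/s15.png

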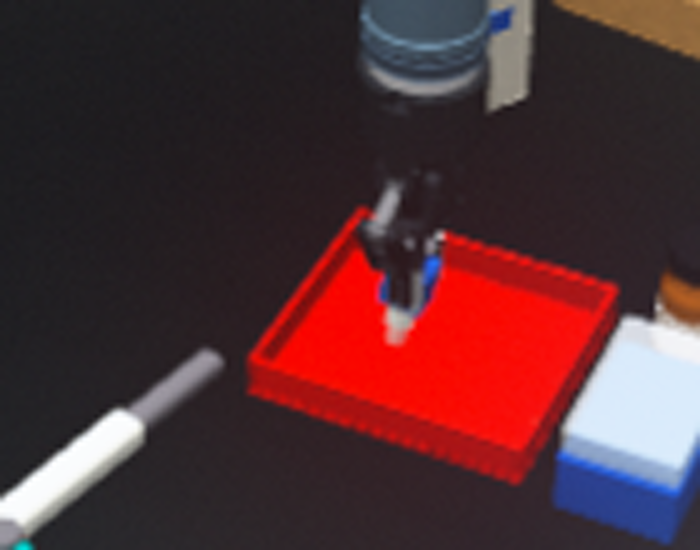

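>>> send_rows:
  plan: "0.5 0 0 0;0.5 0 0 0;0.5 0 0 0;0 0 0 0"

```text
clock: 29.78
position: [522.5, 179.8, 16.2]
tcp_rot: [0.997, 0.083, -0.005, -0.001]
ft_force: [-9.8, -1.0, 14.7]
finger_gap: 0.26
```

Run:
```python
from h import *
s=snap("wrist","w16")
cv2.imwrite("pics/w16.png",cv2.resize(s["img"][150:350,220:420],None,fx=3,fy=3,interpolation=cv2.INTER_CUBIC))
```

```text
(no output)
```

View pics/w16.png

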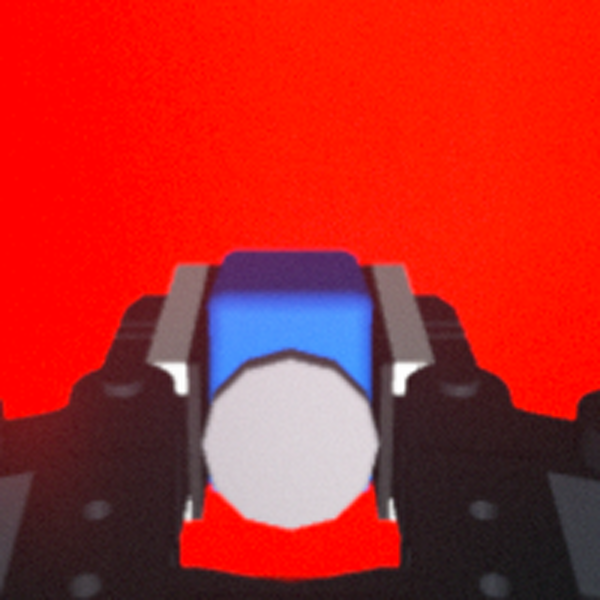

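>>> send_rows:
  plan: "0 0 -0.9 0;-1.5 0 0 0;-2 0 0 0;0 0 0.3 0;0 0 0.1 0;0 0 0 0"

```text
clock: 30.58
position: [492.9, 176.1, 19.9]
tcp_rot: [0.996, 0.084, 0.0, 0.0]
ft_force: [0.7, -0.5, -0.4]
finger_gap: 0.259
```

>>> send_rows:
  plan: "0 0 0.2 0;0 0 0 0"

```text
clock: 30.82
position: [492.5, 175.8, 17.9]
tcp_rot: [0.997, 0.083, 0.0, 0.0]
ft_force: [-0.0, -0.8, -0.4]
finger_gap: 0.262
```

>>> send_rows:
  plan: "0 0 0 0;0 0 0 0;0 0 0 0;0 0 0 0;0 0 0 0;0 0 0 0"
  hand: -0.3

```text
clock: 31.58
position: [492.2, 175.9, 18.0]
tcp_rot: [0.997, 0.083, -0.0, -0.0]
ft_force: [-0.4, 0.2, 0.4]
finger_gap: 0.647
```

Run:
```python
from h import *
s=snap("wrist","w17")
b=snap("scene")["img"][120:230,260:400]
cv2.imwrite("pics/s17.png",cv2.resize(b,None,fx=5,fy=5,interpolation=cv2.INTER_CUBIC))
```

```text
(no output)
```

View pics/w17.png

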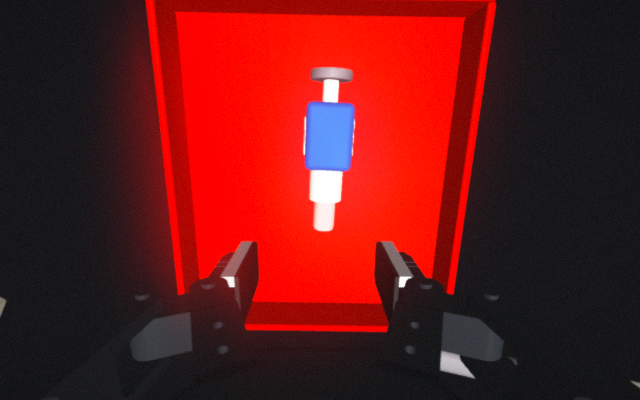

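View pics/s17.png

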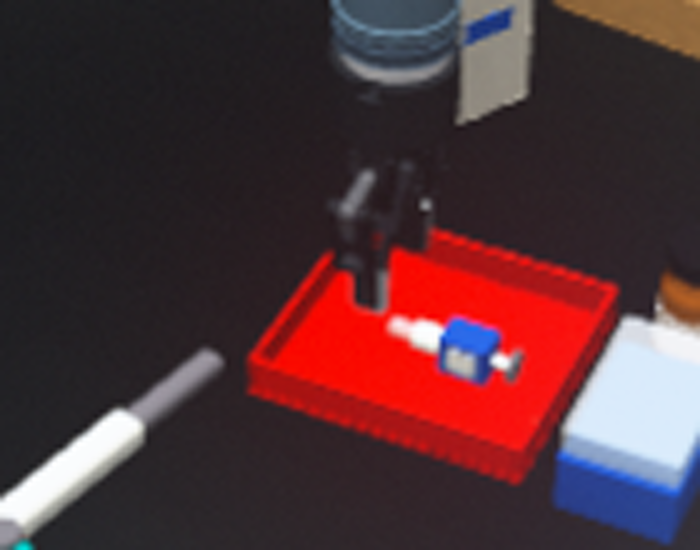

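The cartridge lies flat inside the tray (wrist image: collar at about (330,135), nozzle at (323,220)). I'll retreat upward and check the block.

>>> send_rows:
  plan: "0 0 -2 0;0 0 -4 0;0 0 -4 0;0 0 -4 0;0 0 -2 0;0 0 0 0;0 0 0 0"

```text
clock: 32.55
position: [491.4, 176.0, 176.9]
tcp_rot: [0.997, 0.083, -0.001, -0.0]
ft_force: [-0.2, -0.7, -1.2]
finger_gap: 0.65
```

Run:
```python
from h import *
o=readout.get_obs();print(o['position'],o['ft_force'],o['qpos'][2])
a=cv2.imread("pics/scene0.png")[220:310,230:340];s=snap("scene","s18");b=s["img"][220:310,230:340]
cv2.imwrite("pics/cmp18.png",cv2.resize(np.hstack([a,b]),None,fx=3.6,fy=3.6,interpolation=cv2.INTER_CUBIC))
t=snap("top","t18")
# moved pixels elsewhere
for n,i in(("scene",s["img"]),("top",t["img"])):
    d=cv2.absdiff(cv2.GaussianBlur(i,(5,5),0),cv2.GaussianBlur(cv2.imread(f"pics/{n}0.png"),(5,5),0)).max(-1)>45
    print(n,[(c.round().tolist(),st[4]) for c,st in blobs(d,12)[0]])
```

```text
[491.35586187 175.95180765 176.89051848] [-0.22215759 -0.66088113 -1.18190473] 1.5345885289588046
scene [([180.0, 22.0], np.int32(1077)), ([202.0, 27.0], np.int32(775)), ([338.0, 35.0], np.int32(3159)), ([171.0, 60.0], np.int32(60)), ([160.0, 71.0], np.int32(29)), ([174.0, 69.0], np.int32(16)), ([165.0, 83.0], np.int32(24)), ([162.0, 105.0], np.int32(12)), ([331.0, 111.0], np.int32(35)), ([343.0, 117.0], np.int32(191)), ([352.0, 189.0], np.int32(269)), ([301.0, 238.0], np.int32(15)), ([301.0, 245.0], np.int32(31)), ([281.0, 264.0], np.int32(207)), ([260.0, 279.0], np.int32(40))]
top [([170.0, 300.0], np.int32(12733)), ([382.0, 191.0], np.int32(62)), ([124.0, 328.0], np.int32(27)), ([123.0, 338.0], np.int32(31)), ([329.0, 370.0], np.int32(191)), ([167.0, 371.0], np.int32(62)), ([256.0, 374.0], np.int32(150)), ([172.0, 382.0], np.int32(64)), ([228.0, 383.0], np.int32(136)), ([189.0, 390.0], np.int32(327)), ([150.0, 392.0], np.int32(294)), ([346.0, 391.0], np.int32(15)), ([229.0, 396.0], np.int32(22)), ([287.0, 397.0], np.int32(85))]
```

View pics/cmp18.png

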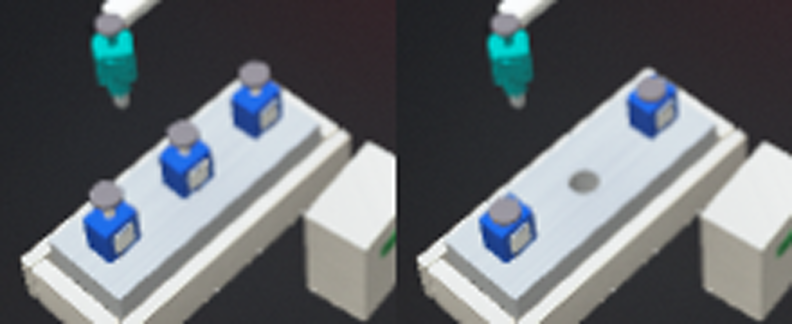

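View pics/s18.png

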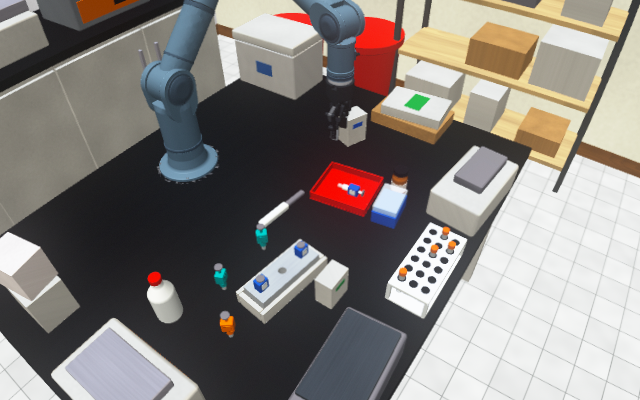

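The picture shows the two good cartridges seated at (301,248) and (260,283) with plungers down, and the middle socket empty at (281,270). The reject lies in the tray at (350,189), and nothing else has moved. The (343,117) difference is the gripper in front of carton_b.

Run:
```python
from plant import order
print(order.close_job())
```

```text
the job is handed in; nothing more can be done
None
```

The job is done and handed in at about 32.6 s of the 64 s allowed.

- **Test:** I pushed all three plungers to a dead stop. The two outer ones ran their full stroke at about 3 N. The middle one stopped dead about 11 mm higher than the other two, which makes its stroke roughly 7 mm.
- **Removal:** I twisted the middle cartridge back and forth by up to about 0.8 rad under a pull of roughly 7–14 N. That stays below the 17 N that would lift the block. It came loose after about 13–15 mm of rise, then lifted out straight.
- **Placing:** I tilted it slightly against the tray floor, moved back and released it. It fell flat and lies wholly inside the red tray.

**Last checks:** The scene and top pictures, compared with the first ones, show:
- both good cartridges seated with plungers down;
- the middle socket empty and the block at its original place;
- no bystander moved, though the gripper partly hid carton_b in the last scene view, so I did not confirm that carton separately;
- the gripper clear of everything at 177 mm.

**Disagreement:** Contact came about 32 mm lower in TCP height than the described "TCP at the end of the fingers" implied. I worked from the contact forces and pictures instead. Block rise was not measured directly; I judged it from the pull force and the pictures.

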